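# Load and snug the kitchen screw press

## Task

Set the lidded steel mould lengthwise on the press's small steel platform, centred so that no edge of it overhangs, and let go of it. Then turn the red-knobbed crank clockwise until the white pad meets the lid, and about a quarter turn more so that it is snug but not cranked down hard. Keep the mould upright all the time and leave the mug, jar and ramekin where they are.

Things in the scene. Friction and masses are not known exactly. Their poses are not given: they have to be found in the camera images.
- mould_center (a point): Centre (half-way up) of the loose closed mould: a stainless box 130 mm long (its x axis), 60 mm wide (y), 65 mm high (z) with a pale wooden lid flush in its top; 0.35 to 0.65 kg. It stands on the worktop, free on all sides. Grip it across its 60 mm width. It lies roughly left-right across the table; its two ends are alike.
- mould: The same mould; origin at the centre of its underside, 32.5 mm below its centre.
- corner_a (a point): Lower corner of the mould at its +x, +y.
- corner_b (a point): Lower corner of the mould at its +x, -y.
- corner_c (a point): Lower corner of the mould at its -x, +y.
- corner_d (a point): Lower corner of the mould at its -x, -y.
- platform (a point): Centre of the top face of the press's fixed steel platform, 35 mm above the worktop. The platform is 150 mm (x) by 80 mm (y), 20 mm thick, with no rim. Axes, as the press's: x runs lengthwise through the press from one open side to the other (roughly across the table, left-right), y towards one post, z up.
- press: The fixed wooden press; origin under the platform's centre, at worktop height. Base board 240 (x) by 280 mm (y), 15 mm thick. 26 mm square posts at y = +-118 mm, 0 in x, carry a beam 44 mm deep (x), 280 mm long (y), 159 to 185 mm above the worktop.
- beam (a point): Middle of the beam's underside, 124 mm above the platform. Beam and pad stand over the platform's middle, so a gripper holding the mould must come in along x from an open side (best the one towards the table's middle), leaning back out of the press by about 40 degrees, with the mould gripped about 35 mm from its middle, on the half that enters last.
- pad_face (a point): Centre of the underside of the white pad (80 mm along x, 44 mm along y) that hangs over the platform's centre and moves straight up and down. At the start it is 81 to 87 mm above the platform, 16 to 22 mm above where the mould's lid will be.
- follower: The end of the press's screw, which carries the white pad; origin on the screw's axis, 10 mm above the pad's underside when the pad's spring is not compressed.
- pad (a joint): Compression of the stiff spring between screw and pad, in m, 0 when the pad is free; 5000 N/m (30 N at 6 mm), 16 mm at most. It grows only once the pad bears on the mould.
- crank (a joint): Angle of the crank in rad, growing clockwise seen from above, from 0 (knob 0.8 rad anticlockwise of the platform's +y) to 10 at most; at the start 0 to 1.6. Each radian lowers the pad by 3.82 mm (24 mm a turn). It stays where it is left; moving it takes about 7 N at the knob, and some 2 N more once snug.
- crank_axis (a point): Point on the crank's vertical axis (which passes through the platform's centre), at the height of the knob's middle, 227 mm above the worktop.
- knob_center (a point): Middle of the red knob at the crank's end: an upright cylinder of 24 mm diameter, 203 to 251 mm above the worktop, 60 mm from the crank's axis. It spins freely on its pin: held from above, it can be carried round in a circle without turning the gripper. Its height stays the same. The flat crank arm runs just under it, top at 201 mm.
- mug: Blue mug, 76 mm diameter, 85 mm high; origin at the centre of its underside. A bystander, behind the work.
- jar: White lidded jar, 76 mm diameter, 120 mm high; origin at the centre of its underside. A bystander, behind the work.
- ramekin: Small terracotta bowl, 84 mm diameter, 45 mm high; origin at the centre of its underside. A bystander, behind the work.
Not all that is in view belongs to the job. What is shaped like the mould but purple is not meant.

How it is judged:
By the outcome, as a careful person would: the job done as asked, in the order asked, and still so for the second after the job is handed in, with the robot touching nothing.
It also fails if it takes over 72 s, if anything falls off the work surface, if the arm or the gripper's body presses on something with over 40 N, if the wrist force passes 120 N, or if a joint passes its speed limit or range.

## Robot

A 7-joint arm with a two-finger parallel gripper is mounted at the origin on the work surface. World frame = base frame: x ahead of the robot, y to its left, z up, the work surface at z = 0. Lengths are in m, angles in rad, forces in N, time in s.
With the tool pointing down it reaches from about 0.4 to 0.9 m from the base axis. Payload 5.5 kg.
Tool frame: the origin (TCP) lies at the very end of the fingers, on their centre line; the grasp point (between the pads) lies 19 mm behind it; z points along the fingers, y is the direction in which the jaws open and shut (so a half turn about z gives the same grasp; the last joint's range is limited). The gripper opens to 85 mm and grips with 20 to 120 N. Pads are 22 mm wide; open, the fingers measure 114 mm over their backs; the gripper's body (76 mm by 85 mm) begins 54 mm behind the grasp point. The pads swing forward as they close: fully open they stand 13 mm farther back than shut.
Start: joints at [-1.019, 0.501, -0.427, 1.55, 0.221, 1.138, -0.21], TCP at [0.185, 0.623, 0.202] pointing down, gripper open.
Joint ranges: [-2.88, 2.88], [-0.31, 2.03], [-1.54, 1.56], [0.2, 2.42], [-1.41, 4.55], [0.19, 2.02], [-2.57, 2.57]. Speed limits (rad/s): [2.57, 2.57, 3.14, 3.14, 3.14, 3.14, 3.14].

## Interface

Orientations are given as a unit quaternion [w, x, y, z].
In Python, from cell import ctrl gives the robot as it stands.
- The arm moves only by the tool arm_command, never from a script. Its argument "deltas" is a list of rows, each a list of 3 entries, a list of its own where there are three numbers: the opening, from 0 (shut) to 1 (fully open), then the shift along the tool's x, y, z in units of 25 mm (1.0 is 25 mm), then the turn, a rotation vector about the tool's x, y, z in units of 6 degrees (1.0 is 6 degrees). In form: [[grip, [tx, ty, tz], [ax, ay, az]], ...]. A call has exactly 10 rows; each row shifts and turns the commanded pose from where the row before left it, along the tool's axes as they then stand; what a row does not reach is not made up. A row lasts 1/12 s, in which the tool goes at most 41.7 mm and 7.16 degrees, less where a joint would pass 70% of its speed; a pose out of reach is approached as far as the arm can. A call is refused whole if a number of a shift passes 1 or a number of a turn 1, either way. A call with a gripper value outside its range is refused whole. The fingers move at their own pace and stop on an object; the grip force is fixed at half the most. Time passes only in rows, so rows that do not move let the fingers close, or fill a call up. It gives the time, the measured TCP pose, the force and the opening at its end, in the units of the state.
- ctrl.state(): the state, without advancing time (a new reading comes with each control period).
- ctrl.grab_frame(name): name is "side" or "top"; returns (picture, depth): 480x640x3 uint8, red, green, blue; 480x640 float32, m along the optical axis (not along the pixel's ray), 0 where there is no reading.
- ctrl.camera_info(name): a dict with "camera_matrix" (3x3 intrinsics, pixels), "R" (3x3) and "t" (3): a world point X has camera coordinates R X + t. Camera axes: x right, y down, z forward; pixel columns grow to the right and rows downward; lengths in m; the calibration is good to about 2 mm. A picture is of the moment at which its call begins. camera_info takes no time and is no camera call.
- ctrl.job_done(): hands the job in, once; it reports no verdict.
The state is a dict: "time": time; "q": joint angles; "joint_vel": joint speeds; "joint_efforts": joint torques, N m; "tool_pos": TCP position; "orientation": TCP orientation; "contact_force": force on the tool from outside, world axes, zero at the start; "moment": the same for the moment, N m; "finger_gap": finger opening in m.
Only numpy, scipy, OpenCV 4.12 (cv2) and the standard library are available. Lean on these libraries where they do the work, as an engineer would, in place of code of your own. Each camera call takes 0.05 s, during which the arm holds its last target. There are 200 camera calls.

## Working session

There is one attempt and no reset: what is moved stays moved. The work goes in short steps, Python scripts to look and compute and a tool call to move; the robot and the scene stay as the last step left them, time stands still between calls to the robot, and variables do not carry over. Pictures are saved under pics/ and viewed, about 8 in all and at most 12, crops included, and the job is handed in when it is done.

Besides the shell and the picture viewer there is one more tool, called after "Call:" by a JSON object that holds its "api" and its "payload". arm_command: Moves the arm, as the interface text tells. Its arguments: {"type":"object","properties":{"deltas":{"type":"array"}},"required":["deltas"]}

```bash
mkdir -p pics; ls; python3 - <<'E'
from cell import ctrl
import cv2,numpy as np
print(ctrl.state())
for n in("side","top"):
    p,d=ctrl.grab_frame(n); cv2.imwrite(f"pics/{n}0.png",p[:,:,::-1]); np.save(f"pics/{n}0.npy",d)
    c=ctrl.camera_info(n); print(n,c, "cam pos",-np.array(c["R"]).T@np.array(c["t"]))
E
```

```text
pics
{'time': 0.0, 'q': array([-1.01879773,  0.50186207, -0.42677193,  1.55139864,  0.22082432,
        1.13831042, -0.2102929 ]), 'joint_vel': array([ 4.84649512e-05,  8.32276004e-04,  1.34143634e-03, -1.91117766e-03,
       -4.38434039e-04,  5.60122415e-04, -1.25516707e-04]), 'joint_efforts': array([ 1.06396453e-04, -5.69522059e+01, -5.81616953e+00, -2.80932838e+01,
        1.06727341e-02,  1.21445875e-02,  1.99759808e-05]), 'tool_pos': array([0.18497558, 0.62236796, 0.20097016]), 'orientation': array([-1.59296450e-04,  1.43875651e-01,  9.89595309e-01, -9.46366871e-04]), 'contact_force': array([ 0.17440641,  0.05751535, -0.29762446]), 'moment': array([-0.00090072, -0.01877184,  0.04056662]), 'finger_gap': 0.08556460241005248}
side {'camera_matrix': array([[469.893639  ,   0.        , 320.53547797],
       [  0.        , 469.893639  , 237.84920258],
       [  0.        ,   0.        ,   1.        ]]), 'R': array([[ 0.83793261, -0.54567777, -0.01023322],
       [-0.31020149, -0.46074522, -0.8315581 ],
       [ 0.44904787,  0.69996401, -0.5553435 ]]), 't': array([-0.50266595,  0.34073118,  0.80986632])} cam pos [ 0.16322676 -0.68418065  0.72794788]
top {'camera_matrix': array([[487.54697075,   0.        , 326.02297043],
       [  0.        , 487.54697075, 230.16928536],
       [  0.        ,   0.        ,   1.        ]]), 'R': array([[-0.01924354, -0.99941561, -0.02825098],
       [-0.98775584,  0.02337918, -0.15424597],
       [ 0.15481632,  0.02493683, -0.9876285 ]]), 't': array([0.06732635, 0.6157611 , 0.89543142])} cam pos [0.47088982 0.03056179 0.9812343 ]
```

View pics/top0.png

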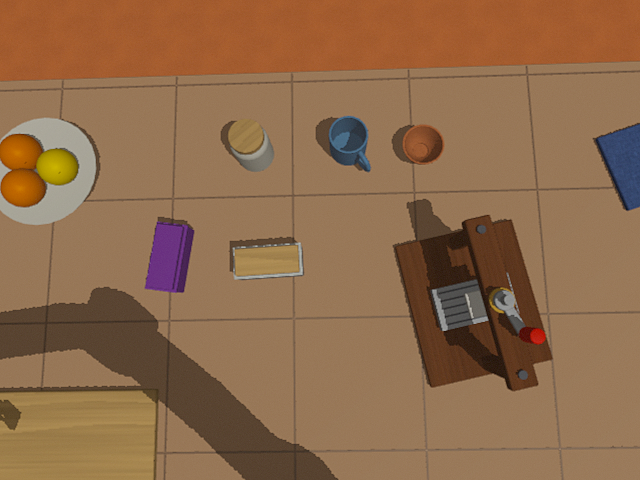

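View pics/side0.png

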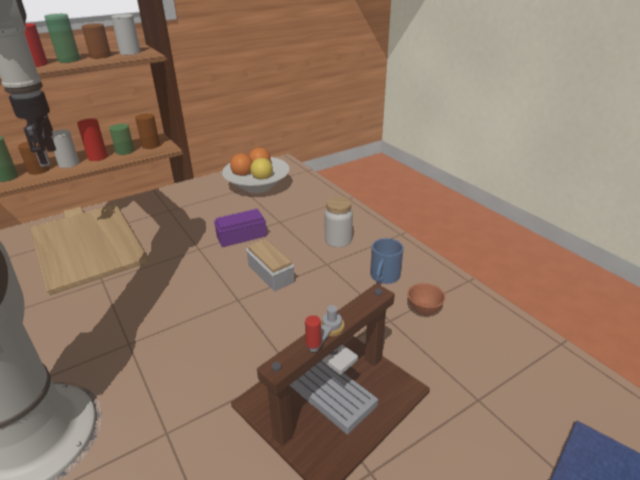

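The top view shows the wood-lidded steel mould at (267,261). Lookalikes are the purple box at (170,257), the chopping board at (80,435) and the press platform at (462,305). I choose (267,261) because it has the wooden lid and steel rim. The press beam runs from (480,228) to (522,376), with the red knob at (536,336).

```bash
cat > h.py <<'E'
from cell import ctrl
import cv2,numpy as np
def cloud(n,d):
    c=ctrl.camera_info(n);K=c["camera_matrix"];R=np.array(c["R"]);t=np.array(c["t"])
    v,u=np.mgrid[0:480,0:640]
    P=np.stack([(u-K[0,2])*d/K[0,0],(v-K[1,2])*d/K[1,1],d],-1)
    return (P-t)@R
def ray(n,px,z):
    c=ctrl.camera_info(n);R=np.array(c["R"]);o=-R.T@c["t"]
    px=np.atleast_2d(np.float64(px))
    r=np.c_[px,np.ones(len(px))]@np.linalg.inv(c["camera_matrix"]).T@R
    return o+r*((z-o[2])/r[:,2])[:,None]
def rect(P,m,lab):
    q=P[m][:,:2]
    (cx,cy),(w,h),a=cv2.minAreaRect((q*1000).astype(np.float32))
    if w<h: w,h,a=h,w,a+90
    print(lab,m.sum(),"c",round(cx,1),round(cy,1),"size",round(w,1),round(h,1),"long axis deg",round(a,1))
E
python3 - <<'E'
from h import *
im={n:cv2.imread(f"pics/{n}0.png") for n in("side","top")}
v,u=np.mgrid[0:480,0:640]
for n,box in(("top",(225,310,235,285)),("side",(240,300,232,292))):
    P=cloud(n,np.load(f"pics/{n}0.npy")); z=P[...,2]
    b=(u>box[0])&(u<box[1])&(v>box[2])&(v<box[3])
    rect(P,b&(abs(z-.065)<.006),n+" mould top")
    print(np.percentile(z[b&(z>.055)],[10,50,90]))
    w=(u>390) if n=="top" else (u>225)&(v>280)
    near=w&(P[...,1]<-.1)&(abs(P[...,0]-.37)<.25)
    rect(P,near&(abs(z-.185)<.005),n+" beam")
    rect(P,near&(abs(z-.015)<.005),n+" base")
    rect(P,near&(abs(z-.035)<.005),n+" plat")
    hsv=cv2.cvtColor(im[n],cv2.COLOR_BGR2HSV)
    r=near&(hsv[...,1]>200)&(hsv[...,2]>110)&((hsv[...,0]<4)|(hsv[...,0]>176))
    rect(P,r&(z>.245)&(z<.26),n+" knobtop"); 
    if r.any(): print("red z",z[r].min(),z[r].max(),P[r].mean(0))
    wh=near&(hsv[...,1]<40)&(hsv[...,2]>170)&(z>.08)&(z<.15)
    if wh.sum()>5: rect(P,wh,n+" white pad"); print(np.percentile(z[wh],[2,50,98]))
a=im["top"][230:290,140:310];cv2.imwrite("pics/crop1.png",np.vstack([cv2.resize(a,(640,226),interpolation=2),cv2.resize(im["side"][280:470,225:435],(640,360*640//398))[:360]]))
# base corners by hand
print(ray("top",[[397,246],[511,221],[550,358],[433,385]],.015).round(3))
print("beam corners",ray("top",[[463,221],[490,216],[536,383],[511,390]],.185).round(3))
E
```

```text
top mould top 1751 c 559.8 167.6 size 122.2 52.4 long axis deg 92.7
[0.06144263 0.06360623 0.06583479]
top beam 4073 c 475.4 -227.4 size 279.8 45.2 long axis deg 11.8
top base 9996 c 475.4 -227.7 size 279.8 240.6 long axis deg 11.9
top plat 1627 c 472.4 -215.2 size 184.6 178.8 long axis deg 56.1
top knobtop 167 c 423.1 -254.7 size 20.5 20.2 long axis deg 127.7
red z 0.24600909765207923 0.25393090289019854 [ 0.42346434 -0.25430799  0.24974465]
top white pad 21 c 467.3 -190.3 size 38.1 2.4 long axis deg 11.9
[0.12814438 0.12987433 0.13390712]
side mould top 673 c 559.2 167.5 size 126.3 54.8 long axis deg 93.2
[0.06024317 0.0638199  0.06567855]
side beam 2759 c 475.6 -226.0 size 280.6 47.0 long axis deg 12.2
side base 10040 c 475.8 -226.7 size 281.3 241.1 long axis deg 11.6
side plat 2914 c 473.6 -232.4 size 227.0 154.0 long axis deg 157.4
side knobtop 0 c 0.0 0.0 size 0.0 0.0 long axis deg 0.0
side white pad 289 c 480.1 -252.4 size 41.2 25.7 long axis deg 11.2
[0.12920739 0.13113771 0.13303106]
[[ 0.587 -0.086  0.015]
 [ 0.632 -0.314  0.015]
 [ 0.366 -0.367  0.015]
 [ 0.32  -0.143  0.015]]
beam corners [[ 0.606 -0.175  0.185]
 [ 0.613 -0.22   0.185]
 [ 0.347 -0.272  0.185]
 [ 0.337 -0.233  0.185]]
```

View pics/crop1.png

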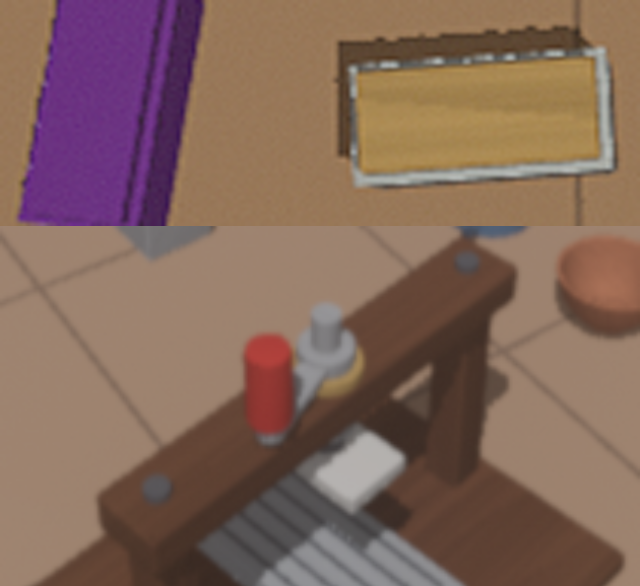

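The crop confirms the choice: steel walls with a flush pale lid, and the purple box is separate. Both views agree on the mould (559.5, 167.5 mm, axis 93°) and the press (475.5, −227 mm, y axis at 11.8°). The sizes match too.

```bash
cat >> h.py <<'E'
from scipy.spatial.transform import Rotation as Ro
def cur():
    s=ctrl.state();q=s["orientation"];return np.array(s["tool_pos"]),Ro.from_quat([q[1],q[2],q[3],q[0]])
def tiltR(yaw,tilt=42):  # yaw: direction (deg) of long axis
    a=np.radians(yaw);t=np.radians(tilt)
    l=np.array([np.cos(a),np.sin(a),0]);w=np.array([l[1],-l[0],0])
    z=-np.sin(t)*l-np.cos(t)*np.array([0,0,1]);return Ro.from_matrix(np.c_[np.cross(w,z),w,z]),l
def tcp_for(c,yaw,bottom,h=.036,off=.038,tilt=42):
    R,l=tiltR(yaw,tilt);return np.array([*c,bottom+h])+off*l+.019*R.as_matrix()[:,2],R
def plan(p,R,lab=""):
    p0,R0=cur()
    print(lab,"tcp",p0.round(4),"-> ",np.round(p,4),"| turn units(tool now)",((R0.inv()*R).as_rotvec(degrees=True)/6).round(2),"| shift units: in tool now",(R0.inv().apply(p-p0)/.025).round(2),"in tool after turn",(R.inv().apply(p-p0)/.025).round(2))
E
python3 - <<'E'
from h import *
p,R=tcp_for((.5595,.1675),93,0)
R0,_=tiltR(93,0)
plan(p+[0,0,.1],R0,"yaw first")
plan(p-.12*R.as_matrix()[:,2],R,"pregrasp")
print((R0.inv()*R).as_rotvec(degrees=True)/6)
E
```

```text
yaw first tcp [0.185  0.6224 0.201 ] ->  [0.5582 0.1928 0.1219] | turn units(tool now) [-2.000e-02  1.000e-02  1.174e+01] | shift units: in tool now [-19.2  -12.22   3.19] in tool after turn [-17.94  14.01   3.17]
pregrasp tcp [0.185  0.6224 0.201 ] ->  [0.554  0.2729 0.1111] | turn units(tool now) [ 4.28 -6.07 11.19] | shift units: in tool now [-18.13  -9.19   3.62] in tool after turn [-8.54 14.01 12.53]
[-5.42149569e-16 -7.00000000e+00  0.00000000e+00]
```

Call:
{"api": "arm_command", "payload": {"deltas": [[1,[0,0,0],[0,0,1]],[1,[0,0,0],[0,0,1]],[1,[0,0,0],[0,0,1]],[1,[0,0,0],[0,0,1]],[1,[0,0,0],[0,0,1]],[1,[0,0,0],[0,0,1]],[1,[0,0,0],[0,0,1]],[1,[0,0,0],[0,0,1]],[1,[0,0,0],[0,0,1]],[1,[0,0,0],[0,0,1]]]}}

```text
time: 0.93
tool_pos: [0.1849, 0.6226, 0.2014]
orientation: [0.0, 0.621, 0.783, -0.001]
contact_force: [-0.4, -0.1, 0.2]
finger_gap: 0.0854
```

Call:
{"api": "arm_command", "payload": {"deltas": [[1,[0,0,0],[0,0,0.9]],[1,[0,0,0],[0,0,0.84]],[1,[-0.9,0.9,0.2],[0,0,0]],[1,[-0.9,0.9,0.2],[0,0,0]],[1,[-0.9,0.9,0.2],[0,0,0]],[1,[-0.9,0.9,0.2],[0,0,0]],[1,[-0.9,0.9,0.2],[0,0,0]],[1,[-0.9,0.9,0.2],[0,0,0]],[1,[-0.9,0.9,0.2],[0,0,0]],[1,[-0.9,0.9,0.2],[0,0,0]]]}}

```text
time: 1.77
tool_pos: [0.375, 0.4513, 0.1614]
orientation: [0.0, 0.688, 0.726, -0.0]
contact_force: [-0.0, 0.7, 0.7]
finger_gap: 0.0857
```

Call:
{"api": "arm_command", "payload": {"deltas": [[1,[-0.9,0.9,0.2],[0,0,0]],[1,[-0.9,0.9,0.2],[0,0,0]],[1,[-0.9,0.9,0.2],[0,0,0]],[1,[0,0,0],[0,-1,0]],[1,[0,0,0],[0,-1,0]],[1,[0,0,0],[0,-1,0]],[1,[0,0,0],[0,-1,0]],[1,[0,0,0],[0,-1,0]],[1,[0,0,0],[0,-1,0]],[1,[0,0,0],[0,-1,0]]]}}

```text
time: 2.6
tool_pos: [0.445, 0.3899, 0.1473]
orientation: [0.262, 0.642, 0.677, -0.247]
contact_force: [0.2, -0.2, 0.0]
finger_gap: 0.0858
```

```bash
python3 - <<'E'
from h import *
p,R=tcp_for((.5595,.1675),93,0)
plan(p-.12*R.as_matrix()[:,2],R,"pregrasp"); print(ctrl.state()["time"],ctrl.state()["q"].round(2))
E
```

```text
pregrasp tcp [0.445  0.3899 0.1473] ->  [0.554  0.2729 0.1111] | turn units(tool now) [0.01 0.04 0.  ] | shift units: in tool now [-2.66  4.1   4.37] in tool after turn [-2.67  4.11  4.36]
2.6 [-1.05  0.85  0.06  1.28  0.36  1.64 -1.04]
```

Call:
{"api": "arm_command", "payload": {"deltas": [[1,[-0.44,0.68,0.73],[0,0,0]],[1,[-0.44,0.68,0.73],[0,0,0]],[1,[-0.44,0.68,0.73],[0,0,0]],[1,[-0.44,0.68,0.73],[0,0,0]],[1,[-0.44,0.68,0.73],[0,0,0]],[1,[-0.44,0.68,0.73],[0,0,0]],[1,[0,0,0],[0,0,0]],[1,[0,0,0],[0,0,0]],[1,[0,0,0],[0,0,0]],[1,[0,0,0],[0,0,0]]]}}

```text
time: 3.43
tool_pos: [0.5525, 0.2739, 0.1094]
orientation: [0.259, 0.642, 0.678, -0.246]
contact_force: [-0.4, -1.2, 0.3]
finger_gap: 0.0853
```

```bash
python3 - <<'E'
from h import *
p,R=tcp_for((.5595,.1675),93,0)
plan(p,R,"grasp")
for n in("side","top"):
    im,d=ctrl.grab_frame(n); P=cloud(n,d)
    z=P[...,2];c=P-np.array([.5595,.1675,.065])
    rect(P,(abs(c[...,2])<.006)&(abs(c[...,0])<.045)&(abs(c[...,1])<.08),n+" mould")
    if n=="side": cv2.imwrite("pics/side1.png",cv2.resize(im[150:330,170:410,::-1],(800,600)))
E
```

```text
grasp tcp [0.5525 0.2739 0.1094] ->  [0.5582 0.1928 0.0219] | turn units(tool now) [ 0.01 -0.01  0.02] | shift units: in tool now [-0.08  0.05  4.78] in tool after turn [-0.08  0.06  4.78]
side mould 669 c 559.4 168.7 size 124.9 52.6 long axis deg 92.9
top mould 1740 c 559.7 167.6 size 122.2 52.0 long axis deg 92.6
```

View pics/side1.png

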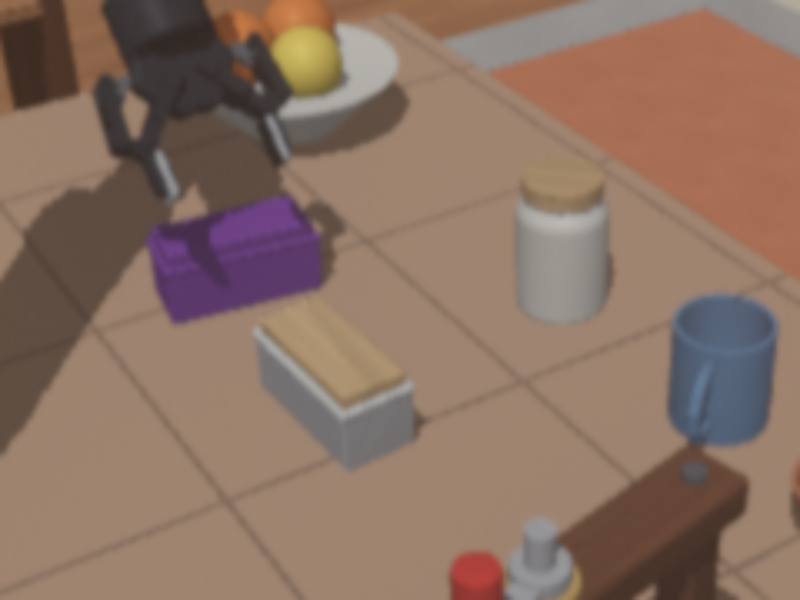

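```bash
python3 - <<'E'
from h import *
im=cv2.imread("pics/top0.png");P=cloud("top",np.load("pics/top0.npy"))
h=cv2.cvtColor(im,cv2.COLOR_BGR2HSV);m=(h[...,0]>130)&(h[...,0]<160)&(h[...,1]>100)
v,u=np.mgrid[0:480,0:640];m&=(u>140)&(u<200)&(v>210)&(v<300)
t=m&(P[...,2]>.04);rect(P,t,"purple");print(np.percentile(P[t][:,2],[5,50,95]),P[t].min(0),P[t].max(0))
for x in(.5,.52,.54,.56,.58,.6): 
    s=P[m&(abs(P[...,0]-x)<.01)]; 
    if len(s): print(x,"min y",s[:,1].min().round(3),"min y top",s[s[:,2]>.05][:,1].min().round(3))
E
```

```text
purple 2225 c 550.7 208.9 size 375.6 131.0 long axis deg 82.0
[0.04978962 0.06295217 0.06609994] [0.47088982 0.03056179 0.04044684] [0.64062621 0.40310995 0.9812343 ]
0.5 min y 0.342 min y top 0.342
0.52 min y 0.339 min y top 0.339
0.54 min y 0.336 min y top 0.336
0.56 min y 0.333 min y top 0.333
0.58 min y 0.329 min y top 0.329
0.6 min y 0.327 min y top 0.327
```

Call:
{"api": "arm_command", "payload": {"deltas": [[1,[0,0,0.6],[0,0,0]],[1,[0,0,0.6],[0,0,0]],[1,[0,0,0.6],[0,0,0]],[1,[0,0,0.6],[0,0,0]],[1,[0,0,0.6],[0,0,0]],[1,[0,0,0.6],[0,0,0]],[1,[0,0,0.6],[0,0,0]],[1,[0,0,0.5],[0,0,0]],[1,[0,0,0],[0,0,0]],[1,[0,0,0],[0,0,0]]]}}

```text
time: 4.37
tool_pos: [0.5573, 0.1937, 0.0223]
orientation: [0.26, 0.642, 0.677, -0.247]
contact_force: [-0.5, 1.2, 0.6]
finger_gap: 0.0856
```

Call:
{"api": "arm_command", "payload": {"deltas": [[0,[0,0,0],[0,0,0]],[0,[0,0,0],[0,0,0]],[0,[0,0,0],[0,0,0]],[0,[0,0,0],[0,0,0]],[0,[0,0,0],[0,0,0]],[0,[0,0,0],[0,0,0]],[0,[0,0,0],[0,0,0]],[0,[0,0,0],[0,0,0]],[0,[0,0,0],[0,0,0]],[0,[0,0,0],[0,0,0]]]}}

```text
time: 5.2
tool_pos: [0.5585, 0.196, 0.0234]
orientation: [0.26, 0.643, 0.678, -0.245]
contact_force: [1.4, 4.7, 6.9]
finger_gap: 0.0587
```

```bash
python3 - <<'E'
from h import *
for n in("side","top"):
    im,d=ctrl.grab_frame(n); P=cloud(n,d)
    c=P-np.array([.5595,.1675,.065])
    rect(P,(abs(c[...,2])<.006)&(abs(c[...,0])<.04)&(abs(c[...,1])<.08),n+" mould")
    if n=="side": cv2.imwrite("pics/side2.png",cv2.resize(im[150:330,170:410,::-1],(800,600)))
p,R=tcp_for((.5595,.1675),93,0); plan(p,R,"grasp?")
p0,R0=cur()
p,R=tcp_for((.4755+.26*-.204,-.227+.26*.979),101.8,.042); plan(p,R,"entry")
print(ctrl.state()["time"])
E
```

```text
side mould 736 c 567.0 174.7 size 136.1 80.2 long axis deg 99.1
top mould 1835 c 566.2 174.3 size 136.3 78.3 long axis deg 98.7
grasp? tcp [0.5585 0.196  0.0234] ->  [0.5582 0.1928 0.0219] | turn units(tool now) [ 0.03 -0.03  0.  ] | shift units: in tool now [-0.05 -0.02  0.13] in tool after turn [-0.05 -0.02  0.13]
entry tcp [0.5585 0.196  0.0234] ->  [0.4173 0.0523 0.0639] | turn units(tool now) [-0.95 -0.02 -1.09] | shift units: in tool now [-5.13 -5.95  2.41] in tool after turn [-4.41 -6.71  1.79]
5.3
```

View pics/side2.png

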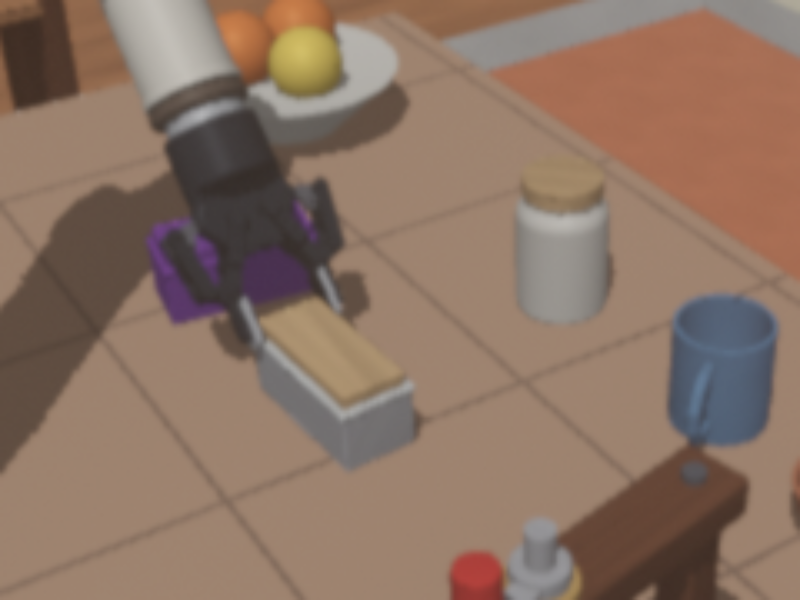

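The pads hold the mould near its far end (gap 58.7 mm) and the purple box is clear. Next I lift it gently and check for sag.

Call:
{"api": "arm_command", "payload": {"deltas": [[0,[-0.1,0,-0.11],[0,0,0]],[0,[-0.2,0,-0.22],[0,0,0]],[0,[-0.2,0,-0.22],[0,0,0]],[0,[-0.2,0,-0.22],[0,0,0]],[0,[-0.2,0,-0.22],[0,0,0]],[0,[-0.2,0,-0.22],[0,0,0]],[0,[-0.2,0,-0.22],[0,0,0]],[0,[-0.2,0,-0.22],[0,0,0]],[0,[-0.1,0,-0.11],[0,0,0]],[0,[0,0,0],[0,0,0]]]}}

```text
time: 6.13
tool_pos: [0.5583, 0.1938, 0.0832]
orientation: [0.26, 0.643, 0.677, -0.246]
contact_force: [0.9, -0.7, -5.4]
finger_gap: 0.0585
```

```bash
cat >> h.py <<'E'
def lid(n,im,d,cen,r=.1):
    """wood lid points near cen -> centre, axis, plane tilt"""
    P=cloud(n,d);h=cv2.cvtColor(im,cv2.COLOR_RGB2HSV)
    m=(h[...,0]>12)&(h[...,0]<24)&(h[...,1]>100)&(h[...,2]>120)&(np.linalg.norm(P-cen,axis=-1)<r)&(d>0)
    m=cv2.morphologyEx(m.astype(np.uint8),cv2.MORPH_OPEN,np.ones((3,3)))>0
    q=P[m];A=np.c_[q[:,:2]-q[:,:2].mean(0),np.ones(len(q))]
    k=np.linalg.lstsq(A,q[:,2],rcond=None)[0]
    e=abs(A@k-q[:,2])<.006;k=np.linalg.lstsq(A[e],q[e,2],rcond=None)[0]
    rect(P,m,n+" lid");print("  slope deg x,y",np.degrees(np.arctan(k[:2])).round(1),"z",k[2].round(4),"mean",q.mean(0).round(4))
E
python3 - <<'E'
from h import *
for n in("side","top"):
    im,d=ctrl.grab_frame(n); cv2.imwrite(f"pics/{n}3.png",im[...,::-1])
    lid(n,im,d,np.array([.5595,.1675,.12]),.09)
p,R=tcp_for((.5595,.1675),93,0); plan(p,R); print(ctrl.state()["contact_force"])
E
```

```text
side lid 0 c 0.0 0.0 size 0.0 0.0 long axis deg 0.0
  slope deg x,y [0. 0.] z 0.0 mean [nan nan nan]
top lid 1944 c 559.8 167.2 size 124.2 53.4 long axis deg 93.4
  slope deg x,y [-0.   0.4] z 0.1222 mean [0.5588 0.1655 0.1221]
 tcp [0.5577 0.1935 0.082 ] ->  [0.5582 0.1928 0.0219] | turn units(tool now) [ 0. -0.  0.] | shift units: in tool now [1.58 0.02 1.81] in tool after turn [1.58 0.02 1.81]
[ 0.37453939 -0.11813372 -6.02764689]h.py:35: RuntimeWarning: Mean of empty slice.
  q=P[m];A=np.c_[q[:,:2]-q[:,:2].mean(0),np.ones(len(q))]
  ret = um.true_divide(
h.py:38: RuntimeWarning: Mean of empty slice.
  rect(P,m,n+" lid");print("  slope deg x,y",np.degrees(np.arctan(k[:2])).round(1),"z",k[2].round(4),"mean",q.mean(0).round(4))
```

Call:
{"api": "arm_command", "payload": {"deltas": [[0,[0,0,0],[-0.24,0,-0.27]],[0,[0,0,0],[-0.24,0,-0.27]],[0,[0,0,0],[-0.24,0,-0.27]],[0,[0,0,0],[-0.23,0,-0.27]],[0,[-0.4,-0.4,-0.2],[0,0,0]],[0,[-0.5,-0.6,-0.2],[0,0,0]],[0,[-0.5,-0.6,-0.2],[0,0,0]],[0,[-0.5,-0.6,-0.2],[0,0,0]],[0,[-0.4,-0.5,-0.2],[0,0,0]],[0,[0,0,0],[0,0,0]]]}}

```text
time: 7.07
tool_pos: [0.4951, 0.1531, 0.141]
orientation: [0.277, 0.589, 0.724, -0.227]
contact_force: [-0.9, 0.2, -5.9]
finger_gap: 0.0586
```

```bash
python3 - <<'E'
from h import *
c=np.array([.4755,-.227]);l=np.array([-.2045,.9789])
for s in(.26,.1,0):
    p,R=tcp_for(c+s*l,101.8,.043,h=.0375,off=.039); plan(p,R,s)
print(ctrl.state()["q"].round(2))
E
```

```text
0.26 tcp [0.4951 0.1531 0.141 ] ->  [0.417  0.0532 0.0664] | turn units(tool now) [-0.02  0.    0.  ] | shift units: in tool now [-0.43 -3.87  4.42] in tool after turn [-0.43 -3.88  4.41]
0.1 tcp [0.4951 0.1531 0.141 ] ->  [ 0.4497 -0.1034  0.0664] | turn units(tool now) [-0.02  0.    0.  ] | shift units: in tool now [-5.19 -3.86  8.7 ] in tool after turn [-5.19 -3.88  8.69]
0 tcp [0.4951 0.1531 0.141 ] ->  [ 0.4701 -0.2013  0.0664] | turn units(tool now) [-0.02  0.    0.  ] | shift units: in tool now [-8.16 -3.85 11.38] in tool after turn [-8.16 -3.88 11.37]
[-0.88  0.58  0.12  1.81  0.57  1.25 -0.88]
```

Call:
{"api": "arm_command", "payload": {"deltas": [[0,[-0.03,-0.3,0.3],[0,0,0]],[0,[-0.05,-0.5,0.6],[0,0,0]],[0,[-0.05,-0.5,0.6],[0,0,0]],[0,[-0.05,-0.5,0.6],[0,0,0]],[0,[-0.05,-0.5,0.6],[0,0,0]],[0,[-0.05,-0.5,0.6],[0,0,0]],[0,[-0.05,-0.5,0.6],[0,0,0]],[0,[-0.05,-0.4,0.4],[0,0,0]],[0,[-0.05,-0.18,0.1],[0,0,0]],[0,[0,0,0],[0,0,0]]]}}

```text
time: 7.9
tool_pos: [0.4174, 0.0539, 0.0646]
orientation: [0.277, 0.589, 0.724, -0.228]
contact_force: [-0.5, -0.2, -5.8]
finger_gap: 0.0585
```

```bash
python3 - <<'E'
from h import *
c=np.array([.4755,-.227]);l=np.array([-.2045,.9789])
print("mould expected",c+.26*l)
for s in(.26,.12,0):
    p,R=tcp_for(c+s*l,101.8,.043,h=.0375,off=.039); plan(p,R,s)
for n in("side","top"):
    im,d=ctrl.grab_frame(n); cv2.imwrite(f"pics/{n}4.png",im[...,::-1])
im=im.copy();lid("top",im,d,np.array([*(c+.26*l),.107]),.09)
E
```

```text
mould expected [0.42233  0.027514]
0.26 tcp [0.4174 0.0539 0.0646] ->  [0.417  0.0532 0.0664] | turn units(tool now) [-0.03  0.01  0.01] | shift units: in tool now [-0.06 -0.02 -0.04] in tool after turn [-0.06 -0.02 -0.04]
0.12 tcp [0.4174 0.0539 0.0646] ->  [ 0.4456 -0.0838  0.0664] | turn units(tool now) [-0.03  0.01  0.01] | shift units: in tool now [-4.22 -0.01  3.71] in tool after turn [-4.23 -0.02  3.71]
0 tcp [0.4174 0.0539 0.0646] ->  [ 0.4701 -0.2013  0.0664] | turn units(tool now) [-0.03  0.01  0.01] | shift units: in tool now [-7.79 -0.01  6.93] in tool after turn [-7.79 -0.02  6.92]
top lid 2008 c 423.7 29.2 size 122.2 51.1 long axis deg 102.3
  slope deg x,y [-0.4  0.4] z 0.1048 mean [0.424  0.0289 0.1046]
```

View pics/side4.png

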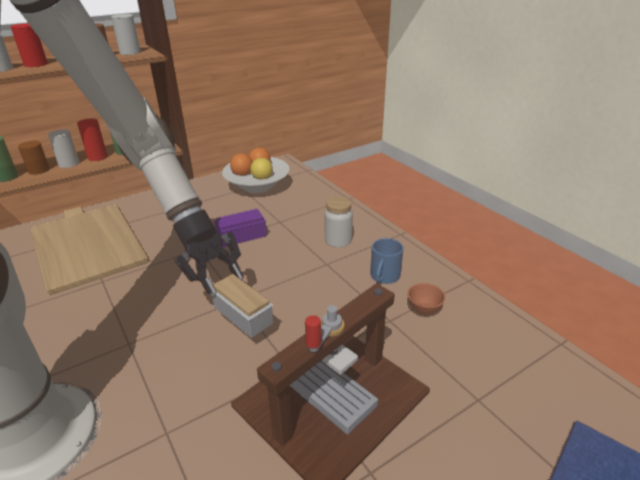

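Call:
{"api": "arm_command", "payload": {"deltas": [[0,[-0.25,-0.03,0.2],[0,0,0]],[0,[-0.45,-0.02,0.4],[0,0,0]],[0,[-0.45,0,0.4],[0,0,0]],[0,[-0.45,0,0.4],[0,0,0]],[0,[-0.45,0,0.4],[0,0,0]],[0,[-0.45,0,0.4],[0,0,0]],[0,[-0.45,0,0.4],[0,0,0]],[0,[-0.45,0,0.4],[0,0,0]],[0,[-0.45,0,0.4],[0,0,0]],[0,[-0.2,0,0.17],[0,0,0]]]}}

```text
time: 8.83
tool_pos: [0.4438, -0.081, 0.0666]
orientation: [0.277, 0.59, 0.723, -0.228]
contact_force: [0.5, -0.4, -5.6]
finger_gap: 0.059
```

```bash
python3 - <<'E'
from h import *
c=np.array([.4755,-.227]);l=np.array([-.2045,.9789])
p,R=tcp_for(c,101.8,.043,h=.0375,off=.039); plan(p,R,0)
for n in("side","top"):
    im,d=ctrl.grab_frame(n); cv2.imwrite(f"pics/{n}5.png",im[...,::-1]); np.save(f"pics/{n}5.npy",d)
lid("top",im,d,np.array([*(c+.12*l),.107]),.09);print(c+.12*l,ctrl.state()["contact_force"])
E
```

```text
0 tcp [ 0.4438 -0.081   0.0666] ->  [ 0.4701 -0.2013  0.0664] | turn units(tool now) [-0.05  0.02 -0.02] | shift units: in tool now [-3.65  0.07  3.31] in tool after turn [-3.66  0.05  3.3 ]
top lid 2019 c 448.6 -108.1 size 120.8 50.8 long axis deg 101.7
  slope deg x,y [-0.6  0.1] z 0.1067 mean [ 0.4486 -0.1073  0.1067]
[ 0.45096  -0.109532] [-0.87917919  0.24164241 -5.54086079]
```

Call:
{"api": "arm_command", "payload": {"deltas": [[0,[-0.25,0.04,0.22],[0,0,0]],[0,[-0.4,0.03,0.36],[0,0,0]],[0,[-0.4,0,0.36],[0,0,0]],[0,[-0.4,0,0.36],[0,0,0]],[0,[-0.4,0,0.36],[0,0,0]],[0,[-0.4,0,0.36],[0,0,0]],[0,[-0.4,0,0.36],[0,0,0]],[0,[-0.4,0,0.36],[0,0,0]],[0,[-0.4,0,0.36],[0,0,0]],[0,[-0.2,0,0.18],[0,0,0]]]}}

```text
time: 9.77
tool_pos: [0.4703, -0.2002, 0.0666]
orientation: [0.277, 0.59, 0.723, -0.228]
contact_force: [0.3, -0.9, -5.4]
finger_gap: 0.0588
```

```bash
python3 - <<'E'
from h import *
c=np.array([.4755,-.227])
p,R=tcp_for(c,101.8,.035,h=.0375,off=.039); plan(p,R,"down")
for n in("side","top"):
    im,d=ctrl.grab_frame(n); cv2.imwrite(f"pics/{n}6.png",im[...,::-1]); np.save(f"pics/{n}6.npy",d)
a=cv2.imread("pics/top6.png")[180:400,380:560];b=cv2.imread("pics/side6.png")[250:450,200:440]
cv2.imwrite("pics/c6.png",np.hstack([cv2.resize(a,(400,489)),cv2.resize(b,(400,333)).__class__(0) if 0 else cv2.copyMakeBorder(cv2.resize(b,(400,333)),0,156,0,0,0)]))
print(ctrl.state()["contact_force"],ctrl.state()["time"])
E
```

```text
down tcp [ 0.4703 -0.2002  0.0666] ->  [ 0.4701 -0.2013  0.0584] | turn units(tool now) [-0.05  0.01 -0.02] | shift units: in tool now [ 0.19 -0.02  0.27] in tool after turn [ 0.19 -0.02  0.27]
[-0.72682999  1.148676   -5.31629218] 9.8667
```

View pics/c6.png

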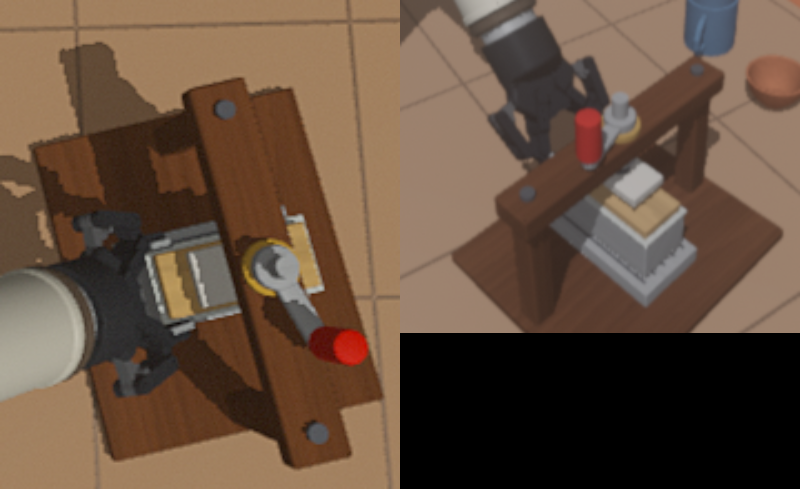

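The mould is under the pad, over the platform. In the crop both lid ends are visible either side of the beam. Next I check the centring numerically.

```bash
cat >> h.py <<'E'
def pf(P):
    a=np.radians(11.8);d=P[...,:2]-np.array([.4755,-.227])
    return d@np.array([-np.sin(a),np.cos(a)]), -(d@np.array([np.cos(a),np.sin(a)])),P[...,2]  # x(out,+y world), y(toward robot), z
def ends(n,im,d,zt):
    x,y,z=pf(cloud(n,d))
    h=cv2.cvtColor(im,cv2.COLOR_RGB2HSV)
    for lab,m in(("lid+rim",(abs(z-zt)<.005)&(abs(x)<.09)&(abs(y)<.05)),("wood",(abs(z-zt)<.007)&(abs(x)<.09)&(abs(y)<.05)&(h[...,1]>90)&(h[...,0]>14)&(h[...,2]>60)),("plat",(abs(z-.035)<.004)&(abs(x)<.1)&(abs(y)<.06))):
        for s in(-1,1):
            k=m&(s*x>.035)
            if k.sum()>10: print(n,lab,"side",s,k.sum(),"x",(1000*np.percentile(x[k],[1,99])).round(1),"y",(1000*np.percentile(y[k],[2,98])).round(1),"z",np.median(z[k]).round(4))
E
python3 - <<'E'
from h import *
for n in("side","top"):
    im=cv2.imread(f"pics/{n}6.png")[...,::-1].copy();ends(n,im,np.load(f"pics/{n}6.npy"),.107)
for n in("side","top"):
    im=cv2.imread(f"pics/{n}0.png")[...,::-1].copy();ends(n,im,np.load(f"pics/{n}0.npy"),.107)
E
```

```text
side lid+rim side -1 425 x [-60.5 -35.2] y [-24.4  25.8] z 0.1065
side wood side -1 119 x [-60.7 -35.1] y [-25.   26.6] z 0.1057
side plat side -1 507 x [-74.6 -36.5] y [-38.5  38.5] z 0.0342
side plat side 1 102 x [35.4 59.5] y [24.6 40.2] z 0.034
top lid+rim side -1 217 x [-61.7 -48.4] y [-23.6  26.2] z 0.1066
top lid+rim side 1 493 x [35.8 60. ] y [-36.9  38.5] z 0.1069
top wood side -1 189 x [-60.9 -48.3] y [-23.7  24.6] z 0.1066
top wood side 1 422 x [36.5 60. ] y [-23.9  25.2] z 0.1069
top plat side 1 12 x [61.5 63.5] y [-2.6 24.9] z 0.0339
side plat side -1 938 x [-74.4 -35.5] y [-38.7  38.9] z 0.0342
side plat side 1 415 x [35.3 60. ] y [-31.1  39. ] z 0.0342
top plat side -1 41 x [-76.1 -72.6] y [-36.6  38.4] z 0.0341
top plat side 1 846 x [35.3 74.2] y [-38.   38.2] z 0.034
```

Call:
{"api": "arm_command", "payload": {"deltas": [[0,[0.03,0,0.03],[0,0,0]],[0,[0.03,0,0.03],[0,0,0]],[0,[0.03,0,0.03],[0,0,0]],[0,[0.03,0,0.03],[0,0,0]],[0,[0.03,0,0.03],[0,0,0]],[0,[0.03,0,0.03],[0,0,0]],[0,[0.02,0,0.03],[0,0,0]],[0,[0.02,0,0.03],[0,0,0]],[0,[0,0,0],[0,0,0]],[0,[0,0,0],[0,0,0]]]}}

```text
time: 10.7
tool_pos: [0.4709, -0.1971, 0.0586]
orientation: [0.278, 0.589, 0.724, -0.227]
contact_force: [-3.9, 5.5, 3.4]
finger_gap: 0.0586
```

```bash
python3 - <<'E'
from h import *
s=ctrl.state();print(s["contact_force"],s["tool_pos"])
for n in("side","top"):
    im,d=ctrl.grab_frame(n);ends(n,im.copy(),d,.099)
E
```

```text
[-3.88688359  5.51526296  3.40607879] [ 0.47091389 -0.19708477  0.05858542]
side lid+rim side -1 385 x [-57.9 -35.2] y [-25.5  24.4] z 0.099
side wood side -1 102 x [-57.9 -35.2] y [-26.3  24.6] z 0.0983
side plat side -1 502 x [-74.9 -36.2] y [-39.   38.9] z 0.0341
side plat side 1 87 x [35.8 59.4] y [27.3 40. ] z 0.0342
top lid+rim side -1 109 x [-58.5 -51.3] y [-25.2  24.7] z 0.0989
top lid+rim side 1 547 x [35.4 63.8] y [-36.2  36.7] z 0.0988
top wood side -1 81 x [-56.8 -51.1] y [-25.4  23.1] z 0.0989
top wood side 1 486 x [35.4 63.7] y [-25.1  23.7] z 0.0988
top plat side 1 27 x [35.3 69.1] y [-37.9  21.8] z 0.0352
```

Call:
{"api": "arm_command", "payload": {"deltas": [[0,[-0.04,0,0.02],[0,0,0]],[0,[-0.04,0,0.02],[0,0,0]],[0,[-0.04,0,0.02],[0,0,0]],[0,[0,0,0],[0,0,0]],[0.5,[0,0,0],[0,0,0]],[1,[0,0,0],[0,0,0]],[1,[0,0,0],[0,0,0]],[1,[0,0,0],[0,0,0]],[1,[0,0,0],[0,0,0]],[1,[0,0,0],[0,0,0]]]}}

```text
time: 11.63
tool_pos: [0.4715, -0.2008, 0.0592]
orientation: [0.277, 0.59, 0.724, -0.227]
contact_force: [0.1, 0.8, 1.0]
finger_gap: 0.0853
```

```bash
python3 - <<'E'
from h import *
s=ctrl.state();print(s["contact_force"],s["tool_pos"],s["finger_gap"])
for n in("side","top"):
    im,d=ctrl.grab_frame(n);ends(n,im.copy(),d,.099)
E
```

```text
[0.12548138 0.77177903 1.03207057] [ 0.47146051 -0.20077114  0.05918614] 0.08530619643633756
side lid+rim side -1 435 x [-60.6 -35.4] y [-24.8  25. ] z 0.0989
side wood side -1 140 x [-60.4 -35.4] y [-25.1  25.5] z 0.0983
side plat side -1 449 x [-74.3 -35.4] y [-38.7  39.4] z 0.034
side plat side 1 86 x [35.4 59. ] y [27.9 39.7] z 0.0342
top lid+rim side -1 159 x [-61.6 -51.1] y [-24.4  24.9] z 0.099
top lid+rim side 1 456 x [35.4 60.4] y [-25.7  42.5] z 0.0988
top wood side -1 131 x [-60.5 -51.1] y [-24.6  23.1] z 0.099
top wood side 1 436 x [35.4 60.4] y [-24.9  23.5] z 0.0987
top plat side -1 11 x [-76.2 -73.1] y [-37.8  39.6] z 0.0339
top plat side 1 108 x [35.4 65.3] y [-38.9  39.4] z 0.034
```

Released and centred: lid ends read −61 and +60 mm against the platform's ±75. I back out along the tool axis.

Call:
{"api": "arm_command", "payload": {"deltas": [[1,[0,0,-0.3],[0,0,0]],[1,[0,0,-0.6],[0,0,0]],[1,[0,0,-1],[0,0,0]],[1,[0,0,-1],[0,0,0]],[1,[0,0,-1],[0,0,0]],[1,[0,0,-1],[0,0,0]],[1,[0,0,-1],[0,0,0]],[1,[0,0,-1],[0,0,0]],[1,[0,0,-1],[0,0,0]],[1,[0,0,-1],[0,0,0]]]}}

```text
time: 12.57
tool_pos: [0.4408, -0.0537, 0.2256]
orientation: [0.277, 0.59, 0.724, -0.227]
contact_force: [0.9, 0.3, -0.4]
finger_gap: 0.0853
```

Call:
{"api": "arm_command", "payload": {"deltas": [[0.5,[0,0,-1],[0,0,0]],[0.5,[0,0,-1],[0,0,0]],[0.5,[0,0,-1],[0,0,0]],[0.5,[0,0,0],[0,1,0]],[0.5,[0,0,0],[0,1,0]],[0.5,[0,0,0],[0,1,0]],[0.5,[0,0,0],[0,1,0]],[0.5,[0,0,0],[0,1,0]],[0.5,[0,0,0],[0,1,0]],[0.5,[0,0,0],[0,1,0]]]}}

```text
time: 13.4
tool_pos: [0.4318, -0.0048, 0.2817]
orientation: [-0.002, 0.631, 0.776, 0.003]
contact_force: [-0.8, 0.0, 0.2]
finger_gap: 0.0427
```

```bash
cat >> h.py <<'E'
def knob(n,im,d):
    P=cloud(n,d);h=cv2.cvtColor(im,cv2.COLOR_RGB2HSV)
    m=(h[...,1]>200)&(h[...,2]>110)&((h[...,0]<4)|(h[...,0]>176))&(abs(P[...,2]-.25)<.006)&(np.linalg.norm(P[...,:2]-[.4755,-.227],axis=-1)<.09)
    rect(P,m,n+" knob top")
def padz(im,d):
    P=cloud("side",d);x,y,z=pf(P);h=cv2.cvtColor(im,cv2.COLOR_RGB2HSV)
    m=(h[...,1]<40)&(h[...,2]>150)&(z>.101)&(z<.15)&(abs(x)<.045)&(abs(y)<.026)
    m=cv2.erode(m.astype(np.uint8),np.ones((3,3)))>0
    if m.sum(): print("pad",m.sum(),"x",(1000*np.percentile(x[m],[2,98])).round(1),"z pct",(1000*np.percentile(z[m],[5,50,90])).round(2))
E
python3 - <<'E'
from h import *
for n in("side","top"):
    im,d=ctrl.grab_frame(n);im=im.copy();cv2.imwrite(f"pics/{n}7.png",im[...,::-1]);np.save(f"pics/{n}7.npy",d);ends(n,im,d,.099);knob(n,im,d)
    if n=="side": padz(im,d)
    P=cloud(n,d);x,y,z=pf(P);m=(np.hypot(x,y)<.025)&(z>.19)&(z<.3);print("hub z",np.percentile(z[m],[50,99]))
R0,_=tiltR(101.8,0)
plan(np.array([.4235,-.2545,.275]),R0,"above knob");s=ctrl.state();print(s["time"],s["q"].round(2),s["contact_force"])
E
```

```text
side lid+rim side -1 424 x [-60.7 -35.2] y [-24.5  25.1] z 0.0991
side wood side -1 37 x [-61.  -37.2] y [-26.2  25.6] z 0.0977
side plat side -1 453 x [-74.6 -36.2] y [-38.4  39.2] z 0.034
side plat side 1 87 x [35.1 60.1] y [27.7 39.7] z 0.0343
side knob top 0 c 0.0 0.0 size 0.0 0.0 long axis deg 0.0
pad 261 x [-37.9 -14.8] z pct [129.37 131.09 132.56]
hub z [0.20282372 0.22533667]
top lid+rim side -1 160 x [-61.3 -51.1] y [-24.4  24.9] z 0.0987
top wood side -1 134 x [-60.6 -51. ] y [-25.   23.2] z 0.0987
top plat side -1 11 x [-75.8 -72.7] y [-37.7  39.4] z 0.0336
top plat side 1 133 x [35.9 74.2] y [-39.4 -21.5] z 0.0339
top knob top 170 c 422.8 -254.5 size 20.7 20.2 long axis deg 129.5
hub z [0.20245597 0.2259604 ]
above knob tcp [ 0.4318 -0.0093  0.2813] ->  [ 0.4235 -0.2545  0.275 ] | turn units(tool now) [ 0.01 -0.04 -0.1 ] | shift units: in tool now [-9.56 -2.23  0.22] in tool after turn [-9.53 -2.33  0.25]
13.5 [-0.53 -0.02  0.49  1.99  0.01  1.17  0.15] [ 0.18047825 -1.13770165 -0.48965919]
```

Call:
{"api": "arm_command", "payload": {"deltas": [[0.5,[-0.96,-0.22,0],[0,-0.04,-0.1]],[0.5,[-0.96,-0.23,0],[0,0,0]],[0.5,[-0.96,-0.23,0],[0,0,0]],[0.5,[-0.96,-0.23,0],[0,0,0]],[0.5,[-0.96,-0.23,0],[0,0,0]],[0.5,[-0.96,-0.23,0],[0,0,0]],[0.5,[-0.96,-0.23,0],[0,0,0]],[0.5,[-0.96,-0.23,0],[0,0,0]],[0.5,[-0.96,-0.23,0],[0,0,0]],[0.5,[-0.96,-0.23,0],[0,0,0]]]}}

```text
time: 14.33
tool_pos: [0.4261, -0.2518, 0.281]
orientation: [0.0, 0.627, 0.779, -0.002]
contact_force: [1.4, -0.5, -0.4]
finger_gap: 0.0431
```

Call:
{"api": "arm_command", "payload": {"deltas": [[0.5,[0,0,0],[0,0,0]],[0.5,[0,0,0],[0,0,0]],[0.5,[0,0,0],[0,0,0]],[0.5,[0,0,0],[0,0,0]],[0.5,[0,0,0],[0,0,0]],[0.5,[0,0,0],[0,0,0]],[0.5,[0,0,0],[0,0,0]],[0.5,[0,0,0],[0,0,0]],[0.5,[0,0,0],[0,0,0]],[0.5,[0,0,0],[0,0,0]]]}}

```text
time: 15.17
tool_pos: [0.4263, -0.2521, 0.2811]
orientation: [0.001, 0.628, 0.779, -0.002]
contact_force: [-0.1, -0.4, -0.7]
finger_gap: 0.0428
```

```bash
python3 - <<'E'
from h import *
R0,_=tiltR(101.8,0)
plan(np.array([.4235,-.2545,.215]),R0,"knob");s=ctrl.state();print(s["time"],s["q"].round(2))
im,d=ctrl.grab_frame("side");cv2.imwrite("pics/side8.png",cv2.resize(im[220:400,210:450,::-1],(800,600)))
E
```

```text
knob tcp [ 0.4263 -0.2521  0.2811] ->  [ 0.4235 -0.2545  0.215 ] | turn units(tool now) [-0.02  0.04  0.08] | shift units: in tool now [-0.06 -0.12  2.64] in tool after turn [-0.07 -0.13  2.64]
15.1667 [-0.21  0.14  0.76  1.86 -0.1   1.18  0.8 ]
```

View pics/side8.png

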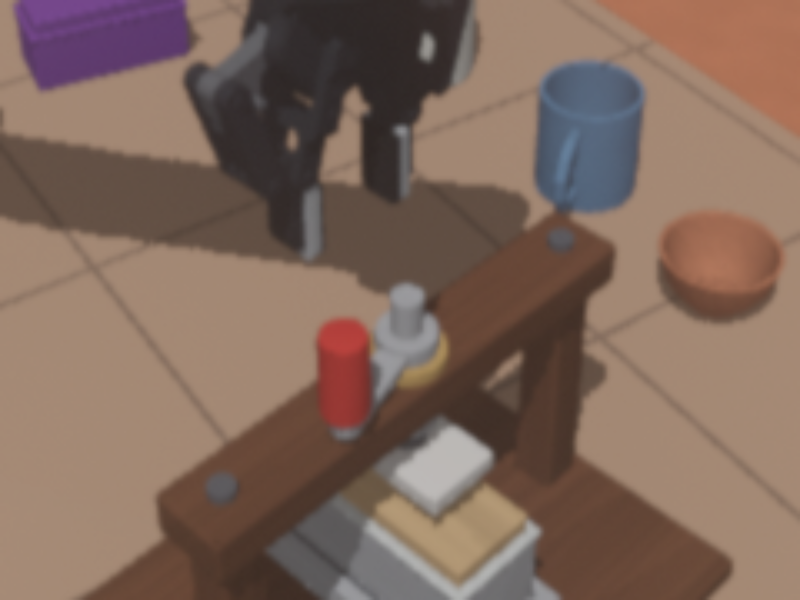

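The open fingers straddle the red knob (at (345,375) in the crop). The mould sits square under the white pad. I go down and close.

Call:
{"api": "arm_command", "payload": {"deltas": [[0.5,[-0.07,-0.12,0.1],[0,0,0.08]],[0.5,[0,0,0.3],[0,0,0]],[0.5,[0,0,0.4],[0,0,0]],[0.5,[0,0,0.4],[0,0,0]],[0.5,[0,0,0.4],[0,0,0]],[0.5,[0,0,0.4],[0,0,0]],[0.5,[0,0,0.4],[0,0,0]],[0.5,[0,0,0.24],[0,0,0]],[0.5,[0,0,0],[0,0,0]],[0.5,[0,0,0],[0,0,0]]]}}

```text
time: 16.05
tool_pos: [0.4234, -0.2549, 0.2147]
orientation: [0.001, 0.631, 0.776, -0.002]
contact_force: [0.8, 0.3, -0.4]
finger_gap: 0.0426
```

Call:
{"api": "arm_command", "payload": {"deltas": [[0.2,[0,0,0],[0,0,0]],[0.2,[0,0,0],[0,0,0]],[0,[0,0,0],[0,0,0]],[0,[0,0,0],[0,0,0]],[0,[0,0,0],[0,0,0]],[0,[0,0,0],[0,0,0]],[0,[0,0,0],[0,0,0]],[0,[0,0,0],[0,0,0]],[0,[0,0,0],[0,0,0]],[0,[0,0,0],[0,0,0]]]}}

```text
time: 16.88
tool_pos: [0.4239, -0.2552, 0.2159]
orientation: [0.002, 0.631, 0.776, -0.002]
contact_force: [-2.2, 0.3, 5.8]
finger_gap: 0.0202
```

```bash
cat >> h.py <<'E'
C=np.array([.4755,-.227])
def circ(step,n,start=None):
    """tool-frame (x,y) units for n clockwise steps (deg) with fixed orientation, from TCP or from angle start (deg)"""
    p,R=cur();v=p[:2]-C;a=np.degrees(np.arctan2(v[1],v[0]))
    print("knob r",(1000*np.hypot(*v)).round(1),"angle",round(a%360,1),"crank rad",round(np.radians((237.6-a)%360),3),"F",ctrl.state()["contact_force"].round(1),"z",p[2].round(4))
    q=p
    for i in range(n):
        b=np.radians(a-step*(i+1));t=np.array([*(C+.06*np.array([np.cos(b),np.sin(b)])),p[2]])
        print((R.inv().apply(t-q)/.025).round(2).tolist());q=t
E
python3 - <<'E'
from h import *
im,d=ctrl.grab_frame("side");padz(im.copy(),d);circ(18,10)
E
```

```text
pad 261 x [-38.2 -15.3] z pct [129.18 131.08 132.41]
knob r 58.8 angle 208.7 crank rad 0.505 F [-1.1 -0.3  7.1] z 0.2158
[0.73, -0.15, -0.0]
[0.74, 0.13, -0.0]
[0.66, 0.35, -0.0]
[0.52, 0.54, -0.0]
[0.33, 0.68, -0.0]
[0.1, 0.74, -0.0]
[-0.13, 0.74, 0.0]
[-0.35, 0.66, 0.0]
[-0.54, 0.52, 0.0]
[-0.68, 0.33, 0.0]
```

```bash
python3 - <<'E'
from h import *
im,d=ctrl.grab_frame("side");t,dd=ctrl.grab_frame("top")
cv2.imwrite("pics/c9.png",np.hstack([cv2.resize(im[250:400,250:400,::-1],(400,400),interpolation=2),cv2.resize(t[240:400,420:580,::-1],(400,400),interpolation=2)]))
E
```

```text
(no output)
```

View pics/c9.png

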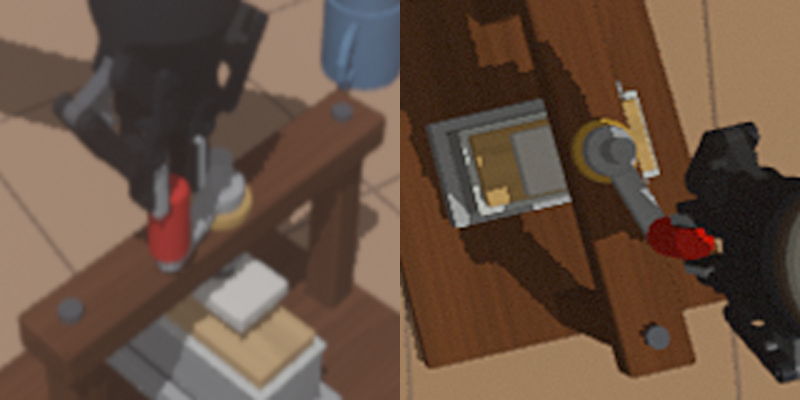

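The knob is between the pads. I crank clockwise 120°.

Call:
{"api": "arm_command", "payload": {"deltas": [[0,[0.49,-0.1,0],[0,0,0]],[0,[0.5,0.01,0],[0,0,0]],[0,[0.49,0.11,0],[0,0,0]],[0,[0.46,0.21,0],[0,0,0]],[0,[0.4,0.3,0],[0,0,0]],[0,[0.33,0.38,0],[0,0,0]],[0,[0.24,0.44,0],[0,0,0]],[0,[0.15,0.48,0],[0,0,0]],[0,[0.04,0.5,0],[0,0,0]],[0,[-0.06,0.5,0],[0,0,0]]]}}

```text
time: 17.87
tool_pos: [0.4768, -0.1666, 0.2157]
orientation: [0.001, 0.631, 0.776, -0.002]
contact_force: [-6.9, -2.9, 11.7]
finger_gap: 0.0203
```

```bash
python3 - <<'E'
from h import *
im,d=ctrl.grab_frame("side");padz(im.copy(),d);print(ctrl.state()["finger_gap"],ctrl.state()["q"].round(2));circ(12,10)
E
```

```text
pad 281 x [-37.7 -13.4] z pct [121.31 123.14 124.54]
0.020314178951313818 [-0.32  0.23  0.69  1.92 -0.16  1.04  0.65]
knob r 60.4 angle 86.2 crank rad 2.643 F [-3.  -2.5  8.5] z 0.2158
[-0.2, 0.46, 0.0]
[-0.28, 0.42, 0.0]
[-0.36, 0.35, 0.0]
[-0.42, 0.27, 0.0]
[-0.47, 0.17, 0.0]
[-0.5, 0.07, 0.0]
[-0.5, -0.03, 0.0]
[-0.48, -0.14, 0.0]
[-0.44, -0.23, 0.0]
[-0.39, -0.32, 0.0]
```

Call:
{"api": "arm_command", "payload": {"deltas": [[0,[-0.19,0.46,0],[0,0,0]],[0,[-0.28,0.42,0],[0,0,0]],[0,[-0.36,0.35,0],[0,0,0]],[0,[-0.42,0.27,0],[0,0,0]],[0,[-0.47,0.17,0],[0,0,0]],[0,[-0.5,0.07,0],[0,0,0]],[0,[-0.5,-0.03,0],[0,0,0]],[0,[-0.48,-0.14,0],[0,0,0]],[0,[-0.44,-0.23,0],[0,0,0]],[0,[-0.39,-0.32,0],[0,0,0]]]}}

```text
time: 18.75
tool_pos: [0.5285, -0.257, 0.2161]
orientation: [0.004, 0.629, 0.777, 0.001]
contact_force: [9.2, 3.7, -0.7]
finger_gap: 0.0201
```

```bash
python3 - <<'E'
from h import *
im,d=ctrl.grab_frame("side");padz(im.copy(),d);cv2.imwrite("pics/c10.png",cv2.resize(im[300:420,270:430,::-1],(800,600),interpolation=2));circ(9,10)
E
```

```text
pad 310 x [-38.  -11.4] z pct [113.7  115.39 116.65]
knob r 60.8 angle 326.4 crank rad 4.733 F [ 7.7  0.  -2.9] z 0.2162
[-0.22, -0.31, -0.0]
[-0.19, -0.32, -0.0]
[-0.14, -0.35, -0.0]
[-0.09, -0.37, -0.0]
[-0.03, -0.38, -0.0]
[0.03, -0.38, -0.0]
[0.09, -0.37, -0.0]
[0.15, -0.35, -0.0]
[0.2, -0.32, -0.0]
[0.25, -0.28, -0.0]
```

View pics/c10.png

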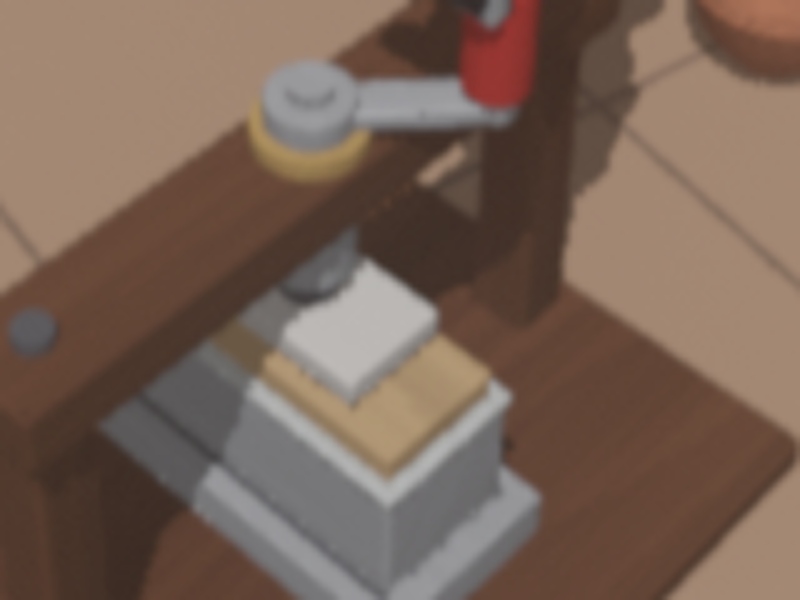

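The pad is still a few mm above the lid. I continue in 45° steps, watching pad height and force.

Call:
{"api": "arm_command", "payload": {"deltas": [[0,[-0.22,-0.31,0],[0,0,0]],[0,[-0.19,-0.32,0],[0,0,0]],[0,[-0.14,-0.35,0],[0,0,0]],[0,[-0.09,-0.37,0],[0,0,0]],[0,[-0.03,-0.38,0],[0,0,0]],[0,[0,0,0],[0,0,0]],[0,[0,0,0],[0,0,0]],[0,[0,0,0],[0,0,0]],[0,[0,0,0],[0,0,0]],[0,[0,0,0],[0,0,0]]]}}

```text
time: 19.63
tool_pos: [0.4853, -0.2861, 0.216]
orientation: [0.003, 0.631, 0.776, -0.002]
contact_force: [2.4, -4.1, 1.5]
finger_gap: 0.0198
```

```bash
python3 - <<'E'
from h import *
for i in range(2): im,d=ctrl.grab_frame("side");padz(im.copy(),d)
ends("side",im.copy(),d,.099);circ(9,5)
E
```

```text
pad 315 x [-38.1 -10.4] z pct [109.37 111.64 113.17]
pad 333 x [-38.2 -10.7] z pct [108.92 111.69 113.07]
side lid+rim side -1 414 x [-60.3 -36.2] y [-25.3  25. ] z 0.0991
side wood side -1 27 x [-60.3 -37.8] y [-27.4  24.7] z 0.0965
side plat side -1 446 x [-74.5 -36.1] y [-39.   39.1] z 0.0341
side plat side 1 87 x [35.1 59.6] y [27.7 40.1] z 0.0343
knob r 59.9 angle 279.5 crank rad 5.553 F [ 3.8 -4.1  1.7] z 0.216
[0.04, -0.37, -0.0]
[0.1, -0.36, -0.0]
[0.16, -0.34, -0.0]
[0.21, -0.31, -0.0]
[0.26, -0.28, -0.0]
```

Call:
{"api": "arm_command", "payload": {"deltas": [[0,[0.03,-0.37,0],[0,0,0]],[0,[0.1,-0.36,0],[0,0,0]],[0,[0.16,-0.34,0],[0,0,0]],[0,[0,0,0],[0,0,0]],[0,[0,0,0],[0,0,0]],[0,[0,0,0],[0,0,0]],[0,[0,0,0],[0,0,0]],[0,[0,0,0],[0,0,0]],[0,[0,0,0],[0,0,0]],[0,[0,0,0],[0,0,0]]]}}

```text
time: 20.57
tool_pos: [0.4571, -0.2835, 0.2159]
orientation: [0.002, 0.631, 0.776, -0.002]
contact_force: [1.9, -1.5, 7.1]
finger_gap: 0.0203
```

```bash
python3 - <<'E'
from h import *
for i in range(2): im,d=ctrl.grab_frame("side");padz(im.copy(),d)
cv2.imwrite("pics/c11.png",cv2.resize(im[330:420,290:410,::-1],(800,600),interpolation=2));circ(9,6)
E
```

```text
pad 200 x [-38.3  -9.8] z pct [107.37 110.8  112.41]
pad 199 x [-38.1  -9.8] z pct [108.04 110.82 112.37]
knob r 59.4 angle 252.0 crank rad 6.031 F [ 2.1 -2.4  7.3] z 0.2159
[0.19, -0.32, -0.0]
[0.26, -0.27, -0.0]
[0.3, -0.23, -0.0]
[0.33, -0.18, -0.0]
[0.35, -0.13, -0.0]
[0.37, -0.07, -0.0]
```

View pics/c11.png

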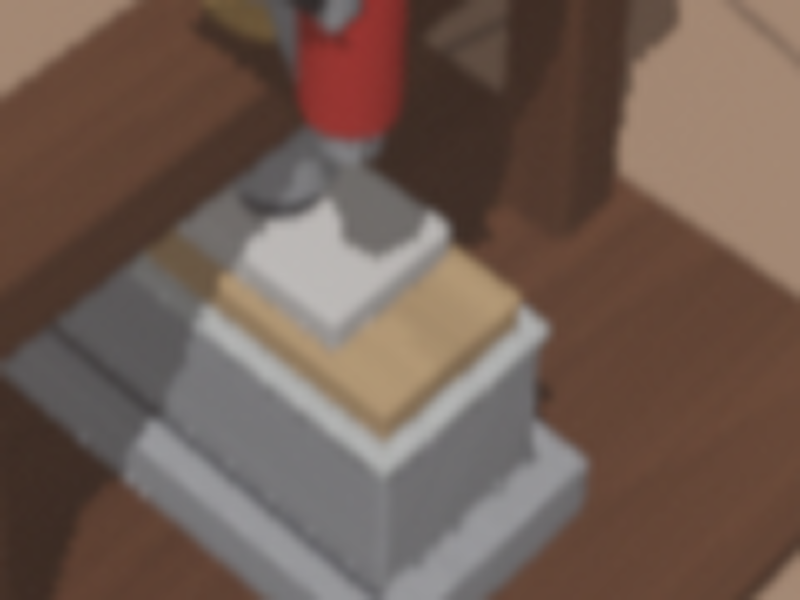

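Call:
{"api": "arm_command", "payload": {"deltas": [[0,[0.2,-0.32,0],[0,0,0]],[0,[0.26,-0.27,0],[0,0,0]],[0,[0.3,-0.23,0],[0,0,0]],[0,[0.33,-0.18,0],[0,0,0]],[0,[0,0,0],[0,0,0]],[0,[0,0,0],[0,0,0]],[0,[0,0,0],[0,0,0]],[0,[0,0,0],[0,0,0]],[0,[0,0,0],[0,0,0]],[0,[0,0,0],[0,0,0]]]}}

```text
time: 21.5
tool_pos: [0.4276, -0.2615, 0.2158]
orientation: [0.002, 0.631, 0.776, -0.002]
contact_force: [2.2, -0.8, 6.6]
finger_gap: 0.0202
```

```bash
cat >> h.py <<'E'
def padg(d):
    x,y,z=pf(cloud("side",d));m=(x>-.036)&(x<-.012)&(abs(y)<.018)&(z>.1)&(z<.14)
    h,e=np.histogram(z[m],60,(.1,.14));k=e[h.argmax()];b=m&(abs(z-k)<.003);print("padg",b.sum(),m.sum(),(1000*np.median(z[b])).round(2))
E
python3 - <<'E'
from h import *
for i in range(2): im,d=ctrl.grab_frame("side");padz(im.copy(),d);padg(d)
for n in(0,6,7):
    padg(np.load(f"pics/side{n}.npy"))
ends("side",im.copy(),d,.099);circ(9,5)
E
```

```text
pad 321 x [-38.1 -11.2] z pct [108.71 111.02 112.55]
padg 235 296 111.19
pad 319 x [-38.  -10.6] z pct [108.79 111.25 112.66]
padg 237 293 111.43
padg 243 243 131.19
padg 238 316 131.13
padg 237 271 131.23
side lid+rim side -1 414 x [-60.7 -36.9] y [-24.7  25. ] z 0.0989
side wood side -1 23 x [-60.8 -39.6] y [-26.8  23.8] z 0.0973
side plat side -1 442 x [-74.7 -35.6] y [-38.1  39.3] z 0.0342
side plat side 1 85 x [35.1 58.7] y [27.4 39.9] z 0.0344
knob r 59.0 angle 215.7 crank rad 0.382 F [ 3.6 -0.8  7.3] z 0.2158
[0.34, -0.16, -0.0]
[0.37, -0.07, -0.0]
[0.38, -0.01, -0.0]
[0.37, 0.05, -0.0]
[0.36, 0.11, -0.0]
```

The pad has stopped at z = 111.2 mm, a drop of 20.0 mm. That puts contact at crank ≈ 5.72 rad, and it is now at 6.67. About 36° remain.

Call:
{"api": "arm_command", "payload": {"deltas": [[0,[0.34,-0.14,0],[0,0,0]],[0,[0.37,-0.07,0],[0,0,0]],[0,[0.38,-0.01,0],[0,0,0]],[0,[0.37,0.05,0],[0,0,0]],[0,[0,0,0],[0,0,0]],[0,[0,0,0],[0,0,0]],[0,[0,0,0],[0,0,0]],[0,[0,0,0],[0,0,0]],[0,[0,0,0],[0,0,0]],[0,[0,0,0],[0,0,0]]]}}

```text
time: 22.43
tool_pos: [0.4165, -0.2274, 0.2158]
orientation: [0.002, 0.631, 0.776, -0.002]
contact_force: [4.2, -2.2, 5.1]
finger_gap: 0.0204
```

```bash
python3 - <<'E'
from h import *
for i in range(2): im,d=ctrl.grab_frame("side");padg(d)
ends("side",im.copy(),d,.099);circ(9,2)
E
```

```text
padg 233 309 111.01
padg 231 301 111.23
side lid+rim side -1 424 x [-60.6 -36.2] y [-25.2  25.2] z 0.099
side wood side -1 21 x [-61.  -39.5] y [-26.4  20.9] z 0.0981
side plat side -1 450 x [-74.8 -36. ] y [-38.7  39.2] z 0.0343
side plat side 1 84 x [35.5 59.5] y [27.3 39.9] z 0.0343
knob r 59.0 angle 180.4 crank rad 0.999 F [ 3.7 -2.5  4.5] z 0.2158
[0.37, 0.06, -0.0]
[0.34, 0.16, -0.0]
```

Call:
{"api": "arm_command", "payload": {"deltas": [[0.2,[0,0,0],[0,0,0]],[0.45,[0,0,0],[0,0,0]],[0.45,[0,0,0],[0,0,0]],[0.45,[0,0,0],[0,0,0]],[0.45,[0,0,0],[0,0,0]],[0.45,[0,0,0],[0,0,0]],[0.45,[0,0,-0.3],[0,0,0]],[0.45,[0,0,-0.5],[0,0,0]],[0.45,[0,0,-0.8],[0,0,0]],[0.45,[0,0,-0.8],[0,0,0]]]}}

```text
time: 23.37
tool_pos: [0.414, -0.2262, 0.2757]
orientation: [0.0, 0.631, 0.776, -0.002]
contact_force: [0.6, 0.1, 0.1]
finger_gap: 0.0383
```

Call:
{"api": "arm_command", "payload": {"deltas": [[0.45,[0,0,-0.8],[0,0,0]],[0.45,[0.6,0,-0.4],[0,0,0]],[0.45,[0.9,0,0],[0,0,0]],[0.45,[0.9,0,0],[0,0,0]],[0.45,[0.9,0,0],[0,0,0]],[0.45,[0.9,0,0],[0,0,0]],[0.45,[0.9,0,0],[0,0,0]],[0.45,[0.9,0,0],[0,0,0]],[0.45,[0.6,0,0],[0,0,0]],[0.45,[0,0,0],[0,0,0]]]}}

```text
time: 24.2
tool_pos: [0.3805, -0.0617, 0.3046]
orientation: [0.001, 0.629, 0.777, -0.002]
contact_force: [0.1, -0.9, 0.1]
finger_gap: 0.0386
```

```bash
python3 - <<'E'
from h import *
for n in("side","top"):
    im,d=ctrl.grab_frame(n);im=im.copy();ends(n,im,d,.099);knob(n,im,d);cv2.imwrite(f"pics/{n}12.png",im[...,::-1])
    if n=="side":padg(d)
print(ctrl.state()["time"],ctrl.state()["contact_force"],ctrl.state()["joint_vel"].round(3))
E
```

```text
side lid+rim side -1 417 x [-60.4 -36.5] y [-25.1  25.2] z 0.0989
side wood side -1 23 x [-60.6 -38.5] y [-26.5  24.7] z 0.0977
side plat side -1 450 x [-74.6 -35.6] y [-38.7  39.4] z 0.0342
side plat side 1 86 x [35.3 59.7] y [27.9 39.6] z 0.0342
side knob top 0 c 0.0 0.0 size 0.0 0.0 long axis deg 0.0
padg 234 303 111.12
top lid+rim side -1 158 x [-61.2 -51. ] y [-24.3  24.7] z 0.0989
top lid+rim side 1 398 x [37.3 60.5] y [-25.   24.8] z 0.0988
top wood side -1 132 x [-60.4 -51. ] y [-24.9  23.1] z 0.0988
top wood side 1 371 x [37.9 60.5] y [-25.   23.8] z 0.0987
top plat side 1 358 x [36.  74.4] y [-38.8  39.3] z 0.0342
top knob top 175 c 415.7 -227.1 size 21.2 21.1 long axis deg 5.2
24.3 [-0.27587741 -0.83640658 -0.66683325] [ 0.012  0.01   0.028 -0.008  0.002 -0.004  0.004]
```

View pics/top12.png

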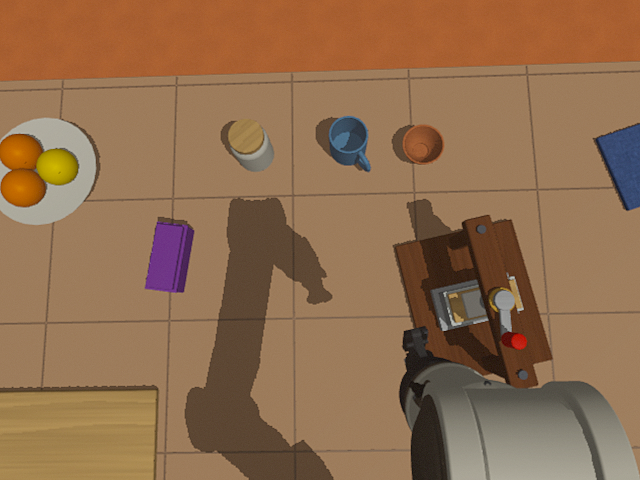

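The final view shows the mould centred under the beam and the knob at (518,341). The mug, jar, ramekin and purple box are where they started, and the arm is clear.

```bash
python3 -c "
from cell import ctrl
print(ctrl.job_done())"
```

```text
the job is handed in; nothing more can be done
None
```

The mould is lengthwise on the platform, centred and released. The crank is turned to a quarter turn past contact, and the job was handed in at about 24 s.

**Mould:** I checked the lid in flight with the top camera, and it stayed level within about 0.6°. On set-down it slid about 3 mm lengthwise, so I nudged it back before letting go. The last check had its lid ends at −61 and +60.5 mm against the platform's ±75 mm. It was centred in width within about 1 mm, so nothing overhangs.

**Crank:** The knob is at 180.1°, which is about 7.28 rad. The pad stopped dropping 20 mm below its start, so contact was at about 5.72 rad. That makes it about 1.56 rad, a quarter turn, past contact, or roughly 6 mm of spring and 30 N. The contact angle is good to about 0.1 rad.

**Last checks:** The arm is clear and reads about 1 N. The mug, jar, ramekin and purple box look unmoved in the final top picture; I did not measure them.

**Mismatch:** The finger gap on the 24 mm knob read only 20 mm. The pictures showed the knob properly between the pads, and it followed the turn, so I carried on. I did not find the cause.

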